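# Rehearse a weld pass and hold the end-of-seam plunger half-way in

### The arm

A 7-joint arm with a two-finger parallel gripper is mounted at the origin on a cart in front of the work surface, level with it; the furniture and walls round the work are solid. World frame = base frame: x ahead of the robot, y to its left, z up, the work surface at z = 0. Lengths are in m, angles in rad, forces in N, time in s.
With the tool pointing down it reaches from about 0.4 to 0.875 m from the base axis. Payload 19.3 kg.
Tool frame: the origin (TCP) lies at the centre of the arm's flange, where the gripper is bolted on; the fingertips stand 173 mm ahead of it and the grasp point (between the pads) lies 155 mm ahead of it; z points along the fingers, y is the line along which they close (so a half turn about z gives the same grasp; the last joint's range is limited). The gripper opens to 85 mm and grips with 20 to 120 N. Pads are 22 mm wide; open, the fingers measure 114 mm over their backs; the gripper's body (76 mm by 85 mm) begins 54 mm behind the grasp point. The pads swing forward as they close: fully open they stand 13 mm farther back than shut.
Start: joints at [1.239, 0.521, -0.036, 1.599, 0.021, 1.021, -0.113], TCP at [0.162, -0.604, 0.405] pointing down, gripper open.
Joint ranges: [-2.91, 2.91], [-0.3, 2.13], [-1.5, 1.42], [0.17, 2.43], [-1.26, 4.41], [0.16, 1.93], [-2.52, 2.52]. Speed limits (rad/s): [1.89, 1.89, 2.39, 2.39, 3.01, 3.01, 3.01].

### API

Orientations are given as a rotation vector (axis times angle).
In Python, from rig import status, optics, order gives the robot as it stands.
- The arm moves only by the tool drive_tool, never from a script. Its arguments are lists of equal length, an entry for each row: "grip": the opening, from 0 (shut) to 1 (fully open); "travel": the shift along the tool's x, y, z in cm, a list of three; "spin": the turn about the tool's z in rad. In form: {"grip": [grip, ...], "travel": [[dx, dy, dz], ...], "spin": [spin, ...]}. A call has 1 to 8 rows; each row shifts and turns the commanded pose from where the row before left it, along the tool's axes as they then stand; what a row does not reach is not made up. A row lasts 1/8 s, in which the tool goes at most 62.5 mm and 10.7 degrees, less where a joint would pass 70% of its speed; a pose out of reach is approached as far as the arm can. A call is refused whole if a number of a shift passes 6.25 or a number of a turn 0.188, either way. A call with a gripper value outside its range is refused whole. The fingers move at their own pace and stop on an object; the grip force is fixed at half the most. Time passes only in rows, so rows that do not move let the fingers close. It gives the time, the measured TCP pose, the force, the opening and the grip force at its end, in the units of the state.
- status.get_state(): the state, without advancing time (a new reading comes with each control period).
- optics.read_camera(name): name is "side" or "top"; returns a dict with "img" (480x640x3 uint8, red, green, blue), "fov_y" (degrees; the focal length in pixels is half the picture's height over the tangent of half this angle, whatever the lens; pixels are square), "cx", "cy" (the principal point, pixels), "k1" (the pictures are not rectified: a ray, as slopes to the right and down, at radius r is drawn at 1 + k1 r^2 times it, then the intrinsics apply), "extrinsics" (4x4, takes a point from camera to world coordinates). Camera axes: x right, y up, looking along -z (the intrinsics and any distortion apply to the point x, -y, -z); pixel columns grow to the right and rows downward; lengths in m; the calibration is good to about 2 mm. A picture is of the moment at which its call begins. There is no depth.
- order.close_job(): hands the job in; it is judged then, once.
The state is a dict: "time": time; "qpos": joint angles; "dq": joint speeds; "tau": joint torques, N m; "position": TCP position; "tcp_rot": TCP orientation; "force": force on the tool from outside, world axes, zero at the start; "torque": the same for the moment, N m; "gripper_width": opening from 0.0 (shut) to 1.0 (fully open); "grip_force": force on a finger pad.
Only numpy, scipy, OpenCV 4.12 (cv2) and the standard library are available. Lean on these libraries where they do the work, as an engineer would, in place of code of your own. Each camera call takes 0.05 s, during which the arm holds its last target. There are 200 camera calls.

### The job

Rehearse the weld pass on the bevelled plates: take the soapstone holder out of its wooden block, lower its tip to the bottom of the V-groove at the end away from the plunger, and draw it slowly (well under 10 cm/s) along the whole groove, without lifting it out, until it meets the sprung plunger of the grey end-of-seam switch. With the soapstone holder itself, tip still in the groove, push the plunger in half-way (12 of its 24 mm), never to its stop, and finish there, still gripping the holder and keeping the plunger pressed so. Leave everything else on the bench where it is.

Things in the scene. Friction and masses are not known exactly. Their poses are not given: they have to be found in the camera images.
- stylus_grip (a point): point on the axis of the soapstone holder: a round rod 12 mm thick with a flat 6 x 4 mm chalk stick as its lowest 30 mm; 143 mm long, 50 g, loose. It stands tip down (may lean 3 degrees) in the wooden block's middle hole, which hides its lowest 60 mm. This point is 105 mm above the tip, 38 mm below the top, a good place to grip. Its +y axis points from tip to top
- stylus_tip (a point): the tip: the end of the chalk stick of the soapstone holder. The stick is the lowest 30 mm, above it the rod is 12 mm thick. Same axes as stylus_grip
- soapstone: the whole soapstone holder (loose); its origin is on the rod's surface half-way along, 6 mm off the axis; its +y axis points from tip to top
- stand: wooden block 50 x 90 x 65 mm (fixed) on the bench, origin at the centre of its underside; the middle hole, 14 mm wide and 60 mm deep, is at its centre and open above, so the holder is drawn out straight up; two 10 mm holes beside it are empty
- coupon: weld coupon (fixed): two bevelled steel plates on a bar, 110 (x) x 215 (y) x 22 mm high, origin under its centre. The V-groove runs along its y at x = 0, full length: 18 mm wide at the top (z = 22), 6 mm at its flat bottom (z = 10), open at y = -107.5. At the other end a grey switch block 40 mm wide, top at z = 77, spans the groove at y = 79 to 113. Bolt heads 7 mm high, 42 mm off the groove
- groove_start (a point): point on the groove's bottom, 22 mm in from the open end: put the tip down here. Axes as the coupon
- groove_end (a point): point on the groove's bottom near the plunger; the run from groove_start to here is 105 mm long, along the coupon's +y axis
- plunger_face (a point): centre of the flat front face of the sprung plunger's head, a steel disc 16 mm across, over the groove at z = 58 mm in the coupon's frame, facing the coupon's -y. Moves with the plunger; at rest at y = 45 mm. An upright holder with its tip in the groove touches it with the side of its 12 mm rod when the rod's axis is at y = 39 mm
- plunger (a joint): how far the plunger is pushed in, m: 0 out (rest), 0.024 at its stop; it moves along +y of the coupon and springs back. It needs about 1.5 N to start, 2.7 N half-way and 3.9 N at the stop
- offcut: short piece of grey square tube, 25 x 85 x 25 mm, loose; a bystander
- tape: yellow tape measure, 35 x 82 x 65 mm, loose; a bystander
- bolt: bolt 22 x 69 x 19 mm lying loose on the front edge; a bystander

How it is judged:
By the outcome, as a careful person would: the job done as asked, in the order asked, and still so for the second after the job is handed in, while the arm keeps its last pose, push and grip.
It also fails if it takes over 48 s, if anything falls off the work surface, if the arm or the gripper's body presses on something with over 40 N, if the wrist force passes 120 N, or if a joint passes its speed limit or range.

## Working session

There is one attempt and no reset: what is moved stays moved. The work goes in short steps, Python scripts to look and compute and a tool call to move; the robot and the scene stay as the last step left them, time stands still between calls to the robot, and variables do not carry over. Pictures are saved under pics/ and viewed, at most 10 in all, crops included, and the job is handed in when it is done.

Besides the shell and the picture viewer there is one more tool, called by a JSON object that holds its "api" and its "payload". drive_tool: Moves the arm, as the interface text tells. Its arguments: {"type":"object","properties":{"grip":{"type":"array"},"travel":{"type":"array"},"spin":{"type":"array"}},"required":["grip","travel","spin"]}

```bash
mkdir -p pics; cat > h.py <<'E'
import numpy as np, cv2
from scipy.spatial.transform import Rotation as R
from rig import status, optics, order
def cam(n):
    c=optics.read_camera(n); c['f']=240/np.tan(np.radians(c['fov_y'])/2); return c
def ray(c,u,v):
    K=np.array([[c['f'],0,c['cx']],[0,c['f'],c['cy']],[0,0,1]])
    x,y=cv2.undistortPoints(np.array([[[u,v]]],float),K,np.array([c['k1'],0,0,0,0.]))[0,0]
    E=np.array(c['extrinsics']); return E[:3,3],E[:3,:3]@np.array([x,-y,-1])
def onz(c,u,v,z):
    o,d=ray(c,u,v); return o+d*(z-o[2])/d[2]
def proj(c,p):
    E=np.array(c['extrinsics']); q=E[:3,:3].T@(np.array(p)-E[:3,3]); x,y=q[0]/-q[2],-q[1]/-q[2]
    s=1+c['k1']*(x*x+y*y); return np.array([c['cx']+c['f']*x*s,c['cy']+c['f']*y*s])
def tri(c1,p1,c2,p2):
    o1,d1=ray(c1,*p1);o2,d2=ray(c2,*p2)
    t=np.linalg.lstsq(np.c_[d1,-d2],o2-o1,rcond=None)[0]
    a=o1+t[0]*d1;b=o2+t[1]*d2; return (a+b)/2,np.linalg.norm(a-b)
def save(c,name): cv2.imwrite('pics/'+name,c['img'][:,:,::-1])
E
python3 - <<'E'
from h import *
import pickle
for n in('top','side'):
    c=cam(n);save(c,n+'0.png');pickle.dump(c,open(n+'.pkl','wb'));print(n,c['f'],c['cx'],c['cy'],c['k1'],np.round(c['extrinsics'],3).tolist())
s=status.get_state();print(s)
print(R.from_rotvec(s['tcp_rot']).as_matrix().round(3))
E
```

```text
top 481.64207083089104 322.528170004145 238.2878601496729 -0.08556197223628861 [[0.025, 0.994, -0.111, 0.43], [-1.0, 0.025, 0.0, -0.107], [0.003, 0.111, 0.994, 1.061], [0.0, 0.0, 0.0, 1.0]]
side 484.99746920109385 314.0550085370016 242.74697567073414 -0.1231041900523198 [[-0.884, 0.198, -0.423, 0.178], [-0.467, -0.412, 0.783, 0.588], [-0.019, 0.89, 0.456, 0.527], [0.0, 0.0, 0.0, 1.0]]
{'time': 0.1, 'qpos': array([ 1.23884192,  0.52192802, -0.03633458,  1.59994777,  0.02122903,
        1.02110593, -0.11282212]), 'dq': array([ 0.00171117, -0.00020116,  0.00295673, -0.00186995,  0.00067007,
        0.00190804,  0.00012581]), 'tau': array([ 6.31184463e-03, -9.28484273e+01,  1.98491044e+00, -3.70534194e+01,
        1.81848515e-02,  5.38765074e-03,  2.61486798e-05]), 'position': array([ 0.16168026, -0.60359285,  0.40420073]), 'tcp_rot': array([-3.11375730e+00, -4.09844015e-01,  3.47275782e-04]), 'force': array([ 0.10420276,  0.176452  , -0.24924705]), 'torque': array([ 0.00040254,  0.01766171, -0.04481192]), 'grip_force': 0.0, 'gripper_width': 0.9972337584516463}
[[ 0.966  0.259 -0.   ]
 [ 0.259 -0.966  0.001]
 [-0.    -0.001 -1.   ]]
```

View pics/top0.png

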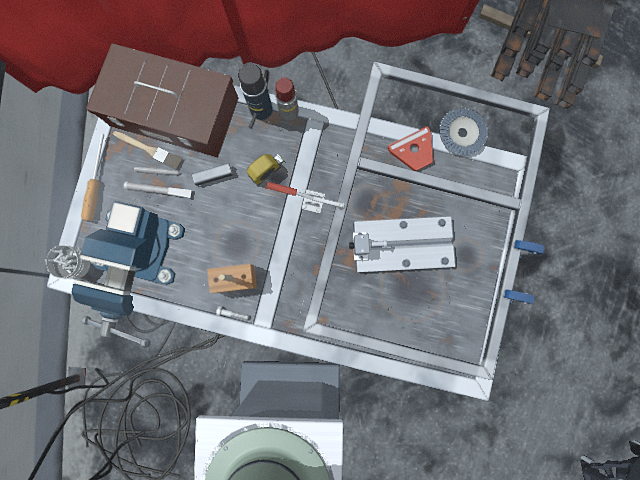

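View pics/side0.png

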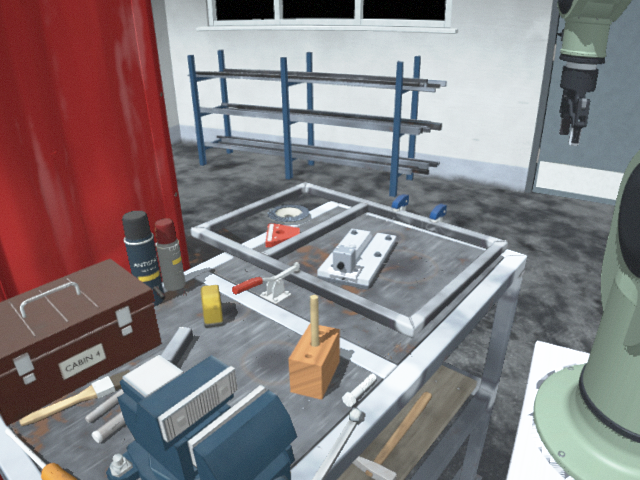

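The top view shows the wood block at (232,279) with the holder in it, and the coupon at (355–455, 217–270) with its switch on the left and its open end on the right. The side view shows the holder from about (314,296) to (316,345) and the coupon at (358,255). I'll zoom in on both.

```bash
python3 - <<'E'
import cv2,numpy as np
t=cv2.imread('pics/top0.png');s=cv2.imread('pics/side0.png')
a=cv2.resize(t[205:285,340:470],None,fx=6,fy=6,interpolation=cv2.INTER_CUBIC)
cv2.imwrite('pics/c1.png',a)
b=cv2.resize(t[250:305,195:265],None,fx=5.5,fy=5.5,interpolation=cv2.INTER_CUBIC)
d=cv2.resize(s[285:405,280:350],(350,600),interpolation=cv2.INTER_CUBIC)
o=np.zeros((600,800,3),np.uint8);o[:b.shape[0],:b.shape[1]]=b;o[:,400:750]=d
cv2.imwrite('pics/c2.png',o)
e=cv2.resize(s[220:300,305:410],None,fx=7,fy=7,interpolation=cv2.INTER_CUBIC);cv2.imwrite('pics/c3.png',e)
E
```

```text
(no output)
```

View pics/c1.png

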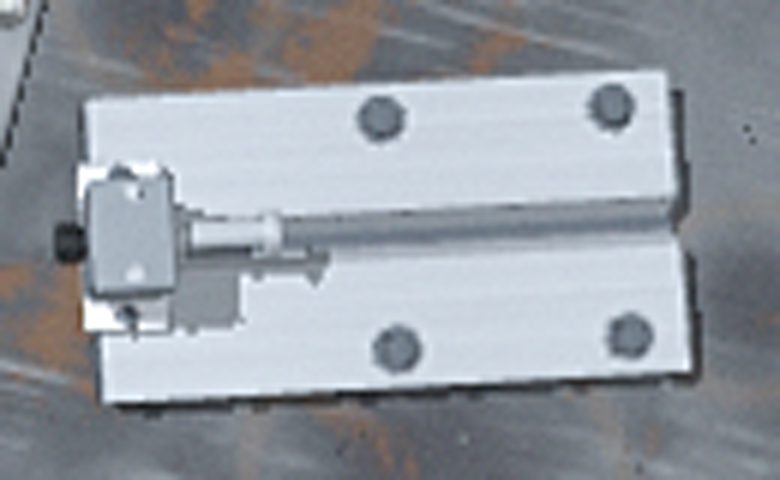

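View pics/c2.png

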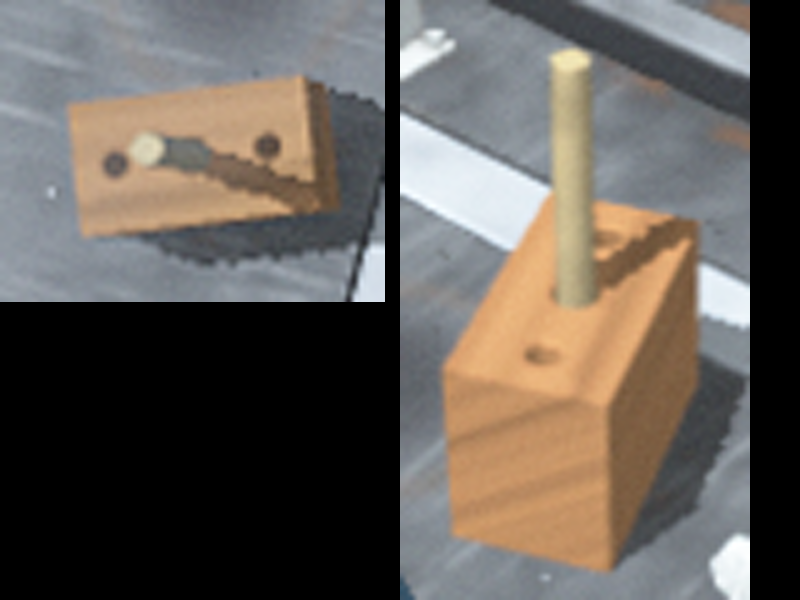

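View pics/c3.png

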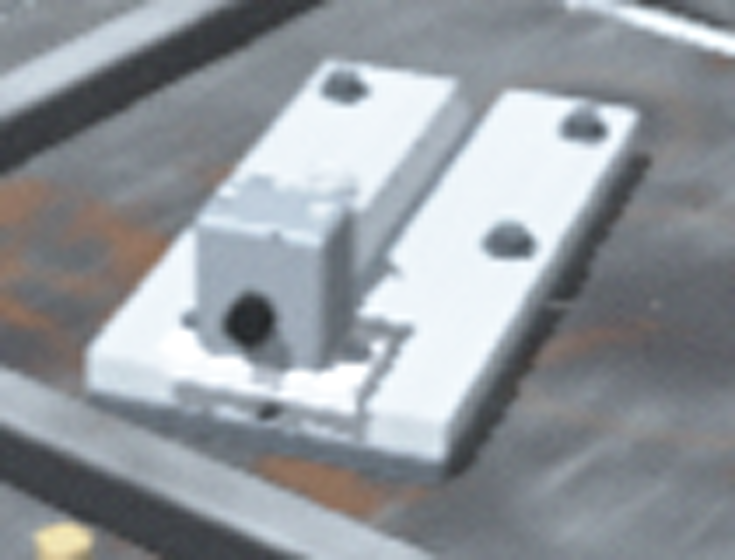

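The crops give the coupon top corners (c1: 85,100; 668,72; 692,372; 103,402), the block top corners, and the rod top at (148,150) in the top view and (571,60) in the side view.

```bash
cat > m.py <<'E'
from h import *
import pickle
T=pickle.load(open('top.pkl','rb'));S=pickle.load(open('side.pkl','rb'))
f=lambda u,v,x0,y0,s:(x0+(u+.5)/s-.5,y0+(v+.5)/s-.5)
def coupon(c,P):
    P=np.array([onz(c,*p,.022) for p in P])
    o=P.mean(0);y=(P[0]+P[3]-P[1]-P[2]);L=np.linalg.norm(y)/2;w=np.linalg.norm(P[0]+P[1]-P[2]-P[3])/2
    print('coupon',o.round(4),'yaw of +y',np.degrees(np.arctan2(y[1],y[0])),'L',L,'W',w)
coupon(T,[f(u,v,340,205,6) for u,v in[(85,100),(668,72),(692,372),(103,402)]])
coupon(S,[f(u,v,305,220,7) for u,v in[(88,365),(330,60),(640,110),(450,435)]])
B=np.array([onz(T,*f(u,v,195,250,5.5),.065) for u,v in[(68,103),(303,75),(315,209),(82,237)]])
d=B[0]+B[3]-B[1]-B[2];print('block T',B.mean(0).round(4),np.degrees(np.arctan2(d[1],d[0])),np.linalg.norm(d)/2)
g=lambda u,v:(280+(u-400+.5)/5-.5,285+(v+.5)/5-.5)
B=np.array([onz(S,*g(u,v),.065) for u,v in[(444,370),(553,192),(698,222),(608,406)]])
print('block S',B.mean(0).round(4))
p,e=tri(T,f(148,150,195,250,5.5),S,g(571,60));print('rod top',p.round(4),e)
for n,q in(('plunger head T',onz(T,*f(285,232,340,205,6),.060)),('groove end T',onz(T,*f(680,219,340,205,6),.022))):print(n,q.round(4))
print('plunger head side top', onz(S,*f(340,188,305,220,7),.066))
E
python3 m.py
```

```text
coupon [ 0.5378 -0.2859  0.022 ] yaw of +y 94.26567768711047 L 0.21430819217775038 W 0.10992395965543723
coupon [ 0.536  -0.2816  0.022 ] yaw of +y 95.28988834656454 L 0.22051058008262442 W 0.10990874802517576
block T [0.4532 0.0828 0.065 ] 98.38765543793525 0.08903000689231258
block S [0.4522 0.085  0.065 ]
rod top [0.4533 0.0827 0.1466] 0.000870192554688775
plunger head T [ 0.5342 -0.243   0.06  ]
groove end T [ 0.5466 -0.3927  0.022 ]
plunger head side top [ 0.52618669 -0.22343518  0.066     ]
```

{"api": "drive_tool", "payload": {"grip": [1,1,1,1,1,1,1,1], "travel": [[0,0,0],[4.3,-1.9,0],[4.3,-1.9,0],[4.3,-1.9,0],[4.3,-1.9,0],[4.3,-1.9,0],[4.3,-1.9,0],[4.1,-1.8,0]], "spin": [0.185,0,0,0,0,0,0,0]}}

```text
time: 1.1
position: [0.451, -0.4482, 0.4044]
tcp_rot: [-3.139, -0.121, 0.001]
force: [1.3, -0.4, 0.1]
gripper_width: 0.999
grip_force: 0.0
```

```bash
cat > go.py <<'E'
import sys
from h import *
s=status.get_state();M=R.from_rotvec(s['tcp_rot']).as_matrix();p=s['position']
print('t',round(s['time'],2),'p',p.round(4),'yaw x',np.degrees(np.arctan2(M[1,0],M[0,0])).round(2),'tilt',M[:2,2].round(4),'F',s['force'].round(2),'w',round(s['gripper_width'],3),'gf',s['grip_force'],'q',s['qpos'].round(2))
if len(sys.argv)>3:
    print('cm tool',(100*M.T@(np.array(sys.argv[1:4],float)-p)).round(2))
E
python3 go.py .4533 .0830 .30
```

```text
t 1.1 p [ 0.451  -0.4482  0.4044] yaw x 4.41 tilt [-0.0004  0.0004] F [ 1.3  -0.39  0.08] w 0.999 gf 0.0 q [ 0.72  0.54 -0.04  1.57  0.02  1.03 -0.82]
cm tool [  4.31 -52.94  10.46]
```

{"api": "drive_tool", "payload": {"grip": [1,1,1,1,1,1,1,1], "travel": [[0.5,-5.8,0],[0.5,-5.8,0],[0.5,-5.8,0],[0.5,-5.8,0],[0.5,-5.8,0],[0.5,-5.8,0],[0.5,-5.8,0],[0.5,-5.8,0]], "spin": [0,0,0,0,0,0,0,0]}}

```text
time: 2.1
position: [0.4537, 0.0183, 0.4047]
tcp_rot: [3.139, 0.12, 0.0]
force: [1.6, 0.0, -0.7]
gripper_width: 0.997
grip_force: 0.0
```

{"api": "drive_tool", "payload": {"grip": [1,1,1,1,1], "travel": [[0.3,-4,0],[0,-2.5,0],[0,0,4],[0,0,4],[0,0,0]], "spin": [0,0,0,0,0]}}

```text
time: 2.72
position: [0.4513, 0.0815, 0.323]
tcp_rot: [3.138, 0.121, -0.007]
force: [-0.1, 0.3, 0.8]
gripper_width: 1.002
grip_force: 0.0
```

```bash
python3 go.py .4533 .0830 .265; python3 - <<'E'
from h import *
c=cam('top');a=c['img'][230:310,190:290,::-1];a=cv2.resize(a,(400,320),interpolation=cv2.INTER_CUBIC)
c2=cam('side');b=cv2.resize(c2['img'][200:400,240:400,::-1],(400,500),interpolation=cv2.INTER_CUBIC)
o=np.zeros((500,800,3),np.uint8);o[:320,:400]=a;o[:,400:]=b;cv2.imwrite('pics/c4.png',o)
E
```

```text
t 2.73 p [0.4513 0.0815 0.323 ] yaw x 4.42 tilt [-0.0046 -0.001 ] F [-0.09  0.27  0.78] w 1.002 gf 0.0 q [-0.12  0.39 -0.24  2.09  0.14  0.68 -1.94]
cm tool [ 0.23 -0.14  5.8 ]
```

View pics/c4.png

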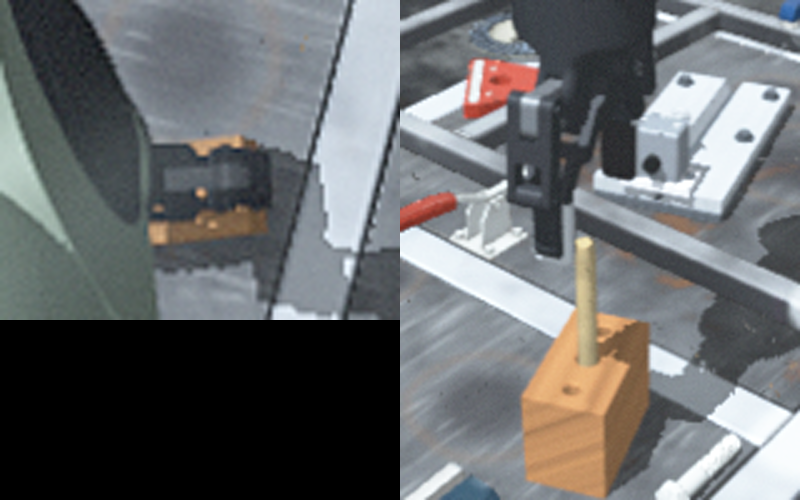

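The side view shows the open fingers above the rod, with the rod top at (585,245) in the crop between them. I'll descend and grip.

{"api": "drive_tool", "payload": {"grip": [1,1,1,1,0.4,0,0,0], "travel": [[0.2,-0.1,2],[0,0,2],[0,0,1.8],[0,0,0],[0,0,0],[0,0,0],[0,0,0],[0,0,0]], "spin": [0,0,0,0,0,0,0,0]}}

```text
time: 3.82
position: [0.454, 0.0827, 0.2669]
tcp_rot: [-3.139, -0.12, -0.0]
force: [-0.3, 0.2, 0.1]
gripper_width: 0.14
grip_force: 2.3
```

{"api": "drive_tool", "payload": {"grip": [0,0,0,0], "travel": [[0,0,0],[0,0,0],[0,0,0],[0,0,0]], "spin": [0,0,0,0]}}

```text
time: 4.32
position: [0.4541, 0.0831, 0.2669]
tcp_rot: [-3.139, -0.121, -0.001]
force: [-1.0, 2.5, 5.5]
gripper_width: 0.122
grip_force: 58.4
```

```bash
python3 go.py .4533 .0830 .265
```

```text
t 4.33 p [0.4541 0.0831 0.2669] yaw x 4.41 tilt [0.0006 0.0005] F [-1.04  2.5   5.45] w 0.122 gf 58.366575837135315 q [-0.15  0.5  -0.21  2.13  0.19  0.54 -1.99]
cm tool [-0.08  0.    0.19]
```

{"api": "drive_tool", "payload": {"grip": [0,0,0,0,0,0,0,0], "travel": [[0,0,-0.5],[0,0,-1],[0,0,-1.5],[0,0,-2],[0,0,-2],[0,0,-2],[0,0,-2],[0,0,-1]], "spin": [0,0,0,0,0,0,0,0]}}

```text
time: 5.32
position: [0.4539, 0.0823, 0.3884]
tcp_rot: [3.139, 0.12, 0.002]
force: [-0.1, 0.4, -0.4]
gripper_width: 0.119
grip_force: 58.4
```

{"api": "drive_tool", "payload": {"grip": [0,0,0,0,0,0,0,0], "travel": [[0.5,4,0],[1,5,0],[1,5,0],[1,5,0],[1,5,0],[1,5,0],[1,5,0],[0,0,0]], "spin": [0,0,0,0,0,0,0,0]}}

```text
time: 6.32
position: [0.5443, -0.2552, 0.3863]
tcp_rot: [3.139, 0.113, -0.002]
force: [-0.0, 0.7, -0.7]
gripper_width: 0.122
grip_force: 58.5
```

```bash
python3 go.py .5439 -.3703 .35;  python3 - <<'E'
from h import *
s=status.get_state();p=s['position']
c=cam('side');u,v=proj(c,p-[0,0,.262]);print(u,v,proj(c,p-[0,0,.155]))
u,v=int(u),int(v);x0,y0=u-50,v-90
b=cv2.resize(c['img'][y0:y0+120,x0:x0+100,::-1],(500,600),interpolation=cv2.INTER_CUBIC);print(x0,y0);cv2.imwrite('pics/c5.png',b)
E
```

```text
t 6.33 p [ 0.5443 -0.2552  0.3863] yaw x 4.11 tilt [-0.0011 -0.0011] F [-0.04  0.7  -0.68] w 0.122 gf 58.500439524650574 q [ 0.42  0.5  -0.12  1.68  0.07  0.96 -1.22]
cm tool [-0.86 11.47  3.64]
351.75758986916725 213.1690117262458 [352.5195295  163.31587026]
301 123
```

View pics/c5.png

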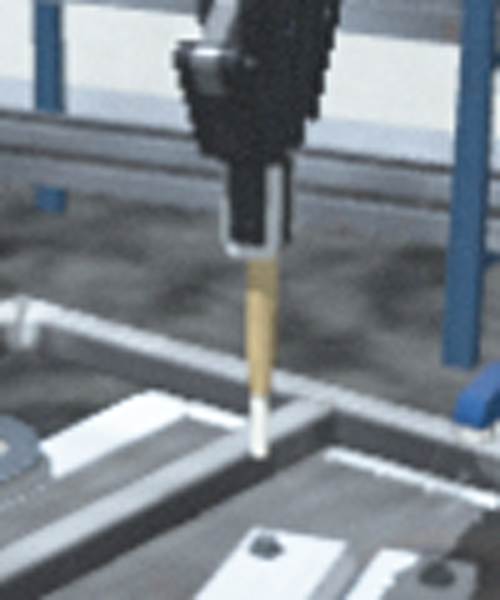

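The tip is at about (353,214) in the full image. That's within 1 px of the prediction and the rod is hanging straight. Next I'll move above the groove start.

{"api": "drive_tool", "payload": {"grip": [0,0,0,0,0,0,0,0], "travel": [[-0.3,4,0],[-0.3,4,0],[-0.2,3.5,0],[0,0,2],[0,0,2.5],[0,0,2.5],[0,0,1.5],[0,0,0]], "spin": [0,0,0,0,0,0,0,0]}}

```text
time: 7.38
position: [0.5457, -0.3659, 0.3012]
tcp_rot: [-3.138, -0.122, 0.002]
force: [0.2, 0.2, 0.8]
gripper_width: 0.123
grip_force: 58.6
```

{"api": "drive_tool", "payload": {"grip": [0,0], "travel": [[0,0,0],[0,0,0]], "spin": [0,0]}}

```text
time: 7.62
position: [0.5459, -0.3666, 0.3027]
tcp_rot: [3.139, 0.121, 0.002]
force: [0.7, -0.3, -0.5]
gripper_width: 0.122
grip_force: 58.6
```

```bash
python3 go.py .5445 -.370 .28;  python3 - <<'E'
from h import *
s=status.get_state();p=s['position']
c=cam('side');print(proj(c,p-[0,0,.262]))
for n,x,y,z in(('start',.5445,-.370,.010),('gs top',.5445,-.370,.022),('open',.5461,-.392,.022)):print(n,proj(c,[x,y,z]))
b=cv2.resize(c['img'][170:270,330:430,::-1],(600,600),interpolation=cv2.INTER_CUBIC);cv2.imwrite('pics/c6.png',b)
E
```

```text
t 7.62 p [ 0.5459 -0.3666  0.3027] yaw x 4.4 tilt [ 0.0011 -0.0006] F [ 0.66 -0.32 -0.46] w 0.122 gf 58.5794073343277 q [ 0.57  0.69 -0.1   1.59  0.08  0.87 -1.06]
cm tool [-0.17  0.32  2.27]
[370.00826343 228.65256498]
start [370.66313826 239.95469732]
gs top [370.83440796 235.38693479]
open [373.65732695 231.56826953]
```

View pics/c6.png

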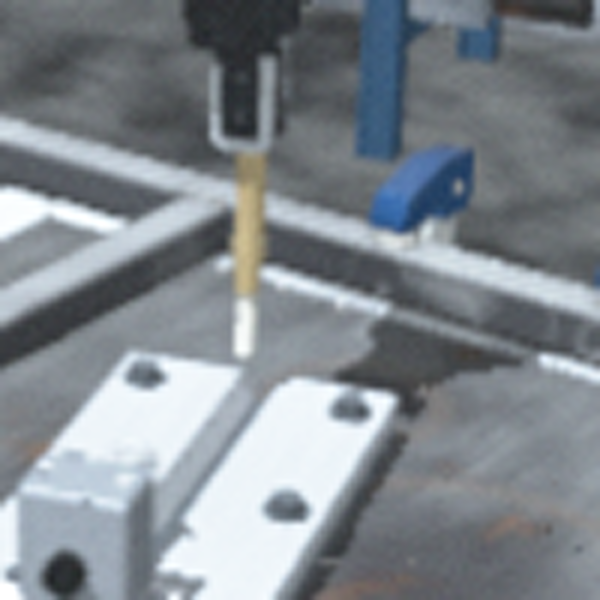

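The tip is at about (370,229) and the groove mouth midpoint at about (374,232), consistent with my estimate. I'll shift slightly and descend.

{"api": "drive_tool", "payload": {"grip": [0,0,0,0,0], "travel": [[-0.15,0.4,0],[0,0,0.7],[0,0,0.7],[0,0,0.5],[0,0,0]], "spin": [0,0,0,0,0]}}

```text
time: 8.3
position: [0.5444, -0.3706, 0.2821]
tcp_rot: [-3.139, -0.121, 0.001]
force: [-0.5, 0.3, -0.2]
gripper_width: 0.123
grip_force: 58.6
```

{"api": "drive_tool", "payload": {"grip": [0,0,0,0], "travel": [[0,0,0.3],[0,0,0.3],[0,0,0],[0,0,0]], "spin": [0,0,0,0]}}

```text
time: 8.8
position: [0.5445, -0.3707, 0.2768]
tcp_rot: [3.139, 0.121, 0.0]
force: [0.3, 0.7, -0.2]
gripper_width: 0.123
grip_force: 58.6
```

```bash
python3 go.py .544 -.371 .272
```

```text
t 8.8 p [ 0.5445 -0.3707  0.2768] yaw x 4.4 tilt [ 0.0001 -0.    ] F [ 0.32  0.74 -0.16] w 0.123 gf 58.57948958873749 q [ 0.57  0.72 -0.1   1.6   0.09  0.83 -1.06]
cm tool [-0.05  0.03  0.48]
```

Tip is about 5 mm above the bottom, and so no contact. Continuing in small steps.

{"api": "drive_tool", "payload": {"grip": [0,0,0,0], "travel": [[0,0,0.15],[0,0,0.15],[0,0,0],[0,0,0]], "spin": [0,0,0,0]}}

```text
time: 9.3
position: [0.5446, -0.3707, 0.2737]
tcp_rot: [3.139, 0.121, 0.0]
force: [0.9, -1.1, -0.9]
gripper_width: 0.126
grip_force: 58.6
```

{"api": "drive_tool", "payload": {"grip": [0,0,0], "travel": [[0,0,0.1],[0,0,0],[0,0,0]], "spin": [0,0,0]}}

```text
time: 9.68
position: [0.5446, -0.3707, 0.2728]
tcp_rot: [3.139, 0.121, 0.0]
force: [1.1, 0.4, 0.7]
gripper_width: 0.124
grip_force: 58.7
```

{"api": "drive_tool", "payload": {"grip": [0,0,0], "travel": [[0,0,0.1],[0,0,0],[0,0,0]], "spin": [0,0,0]}}

```text
time: 10.05
position: [0.5447, -0.3707, 0.2721]
tcp_rot: [3.139, 0.121, 0.001]
force: [1.4, -0.4, 4.8]
gripper_width: 0.123
grip_force: 59.3
```

{"api": "drive_tool", "payload": {"grip": [0,0,0,0,0,0,0,0], "travel": [[0.05,0,0],[0,-0.2,0],[0,-0.4,0],[0,-0.5,0],[0,-0.5,0],[0,-0.5,0],[0,-0.4,0],[0,0,0]], "spin": [0,0,0,0,0,0,0,0]}}

```text
time: 11.05
position: [0.5432, -0.3453, 0.272]
tcp_rot: [3.139, 0.121, 0.001]
force: [0.8, -1.2, 6.0]
gripper_width: 0.122
grip_force: 59.2
```

```bash
python3 go.py
```

```text
t 11.05 p [ 0.5432 -0.3453  0.272 ] yaw x 4.42 tilt [ 0.0003 -0.0002] F [ 0.8  -1.25  6.02] w 0.122 gf 59.22363817691803 q [ 0.54  0.7  -0.1   1.65  0.09  0.79 -1.09]
```

Going well: fz is about 6 N and the lateral force is small.

{"api": "drive_tool", "payload": {"grip": [0,0,0,0,0,0,0,0], "travel": [[0,-0.4,0],[0,-0.5,0],[0,-0.5,0],[0,-0.5,0],[0,-0.5,0],[0,-0.5,0],[0,-0.4,0],[0,0,0]], "spin": [0,0,0,0,0,0,0,0]}}

```text
time: 12.05
position: [0.5406, -0.3124, 0.2719]
tcp_rot: [3.139, 0.121, 0.0]
force: [0.4, -2.7, 6.8]
gripper_width: 0.123
grip_force: 59.2
```

{"api": "drive_tool", "payload": {"grip": [0,0,0,0,0,0,0,0], "travel": [[0,-0.4,0],[0,-0.5,0],[0,-0.5,0],[0,-0.5,0],[0,-0.5,0],[0,-0.5,0],[0,-0.4,0],[0,0,0]], "spin": [0,0,0,0,0,0,0,0]}}

```text
time: 13.05
position: [0.5381, -0.2795, 0.272]
tcp_rot: [3.139, 0.121, 0.001]
force: [0.1, -2.8, 6.4]
gripper_width: 0.119
grip_force: 59.3
```

{"api": "drive_tool", "payload": {"grip": [0,0,0,0,0,0,0,0], "travel": [[0,-0.3,-0.05],[0,-0.4,0],[0,-0.4,0],[0,-0.4,0],[0,-0.4,0],[0,-0.4,0],[0,-0.1,0],[0,0,0]], "spin": [0,0,0,0,0,0,0,0]}}

```text
time: 14.05
position: [0.5362, -0.2558, 0.2722]
tcp_rot: [-3.139, -0.121, 0.0]
force: [1.2, 0.9, 0.7]
gripper_width: 0.122
grip_force: 58.6
```

```bash
cat > avg.py <<'E'
from h import *
F=[];Tq=[]
for i in range(8):
    c=cam('side');s=status.get_state();F.append(s['force']);Tq.append(s['torque'])
print('t',s['time'],s['position'].round(4),'F',np.mean(F,0).round(2),'sd',np.std(F,0).round(2),'T',np.mean(Tq,0).round(3))
E
python3 avg.py
```

```text
t 14.45 [ 0.5361 -0.2559  0.2722] F [0.93 0.47 0.73] sd [0.4  0.23 0.39] T [ 0.125 -0.309  0.012]
```

{"api": "drive_tool", "payload": {"grip": [0,0,0], "travel": [[0,-0.2,0],[0,-0.1,0],[0,0,0]], "spin": [0,0,0]}}

```text
time: 14.82
position: [0.536, -0.2528, 0.2722]
tcp_rot: [-3.139, -0.121, 0.0]
force: [0.8, 0.1, 0.1]
gripper_width: 0.122
grip_force: 58.6
```

```bash
python3 avg.py
```

```text
t 15.225 [ 0.5359 -0.253   0.2722] F [ 0.87 -0.11  0.18] sd [0.48 0.55 0.56] T [ 0.075 -0.29   0.002]
```

{"api": "drive_tool", "payload": {"grip": [0,0,0], "travel": [[0,-0.2,0.01],[0,-0.1,0],[0,0,0]], "spin": [0,0,0]}}

```text
time: 15.6
position: [0.5357, -0.2499, 0.2721]
tcp_rot: [-3.139, -0.121, -0.0]
force: [1.2, -0.6, 0.5]
gripper_width: 0.121
grip_force: 58.6
```

```bash
python3 avg.py
```

```text
t 16.0 [ 0.5357 -0.2499  0.2721] F [1.03 0.26 1.4 ] sd [0.36 0.54 0.31] T [ 0.09  -0.262 -0.009]
```

{"api": "drive_tool", "payload": {"grip": [0,0,0], "travel": [[0,-0.2,0],[0,0,0],[0,0,0]], "spin": [0,0,0]}}

```text
time: 16.38
position: [0.5356, -0.248, 0.2721]
tcp_rot: [-3.139, -0.121, -0.0]
force: [0.8, -0.0, 1.7]
gripper_width: 0.121
grip_force: 58.6
```

```bash
python3 avg.py
```

```text
t 16.775 [ 0.5356 -0.248   0.2721] F [ 0.97 -0.36  1.51] sd [0.4  0.33 0.27] T [-0.072 -0.299 -0.001]
```

{"api": "drive_tool", "payload": {"grip": [0,0,0], "travel": [[0,-0.2,0],[0,0,0],[0,0,0]], "spin": [0,0,0]}}

```text
time: 17.15
position: [0.5354, -0.2459, 0.2721]
tcp_rot: [-3.139, -0.121, -0.0]
force: [1.8, -0.4, 1.7]
gripper_width: 0.122
grip_force: 58.7
```

```bash
python3 avg.py
```

```text
t 17.55 [ 0.5354 -0.246   0.2721] F [ 0.62 -0.4   2.25] sd [0.36 0.47 0.52] T [-0.083 -0.264  0.004]
```

{"api": "drive_tool", "payload": {"grip": [0,0,0], "travel": [[0,-0.15,0],[0,0,0],[0,0,0]], "spin": [0,0,0]}}

```text
time: 17.92
position: [0.5353, -0.2446, 0.2721]
tcp_rot: [3.139, 0.12, 0.0]
force: [1.4, -2.6, 2.2]
gripper_width: 0.121
grip_force: 58.7
```

```bash
python3 avg.py
```

```text
t 18.325 [ 0.5353 -0.2446  0.2721] F [ 0.89 -2.81  1.52] sd [0.4  0.52 0.46] T [-0.783 -0.331  0.012]
```

{"api": "drive_tool", "payload": {"grip": [0,0,0], "travel": [[0,-0.15,0],[0,0,0],[0,0,0]], "spin": [0,0,0]}}

```text
time: 18.7
position: [0.5352, -0.2429, 0.2721]
tcp_rot: [-3.139, -0.121, 0.0]
force: [1.6, -3.2, 1.7]
gripper_width: 0.121
grip_force: 58.7
```

```bash
python3 avg.py
```

```text
t 19.1 [ 0.5352 -0.243   0.2721] F [ 1.01 -1.92  2.4 ] sd [0.67 0.7  0.44] T [-0.542 -0.273  0.005]
```

{"api": "drive_tool", "payload": {"grip": [0,0,0], "travel": [[0,-0.15,0],[0,0,0],[0,0,0]], "spin": [0,0,0]}}

```text
time: 19.48
position: [0.5351, -0.2415, 0.2721]
tcp_rot: [3.139, 0.12, 0.0]
force: [0.1, -2.8, 2.5]
gripper_width: 0.121
grip_force: 58.7
```

```bash
python3 avg.py
```

```text
t 19.875 [ 0.5351 -0.2415  0.2721] F [ 1.04 -3.06  2.47] sd [0.37 0.54 0.4 ] T [-0.798 -0.301 -0.007]
```

Contact came at y ≈ -0.2454, matching the prediction. Half-way in is therefore y ≈ -0.2334.

{"api": "drive_tool", "payload": {"grip": [0,0,0,0,0,0], "travel": [[0,-0.2,0],[0,-0.2,0],[0,-0.2,0],[0,-0.2,0.01],[0,0,0],[0,0,0]], "spin": [0,0,0,0,0,0]}}

```text
time: 20.62
position: [0.5345, -0.2335, 0.2721]
tcp_rot: [-3.139, -0.121, -0.0]
force: [-0.8, -2.7, 5.2]
gripper_width: 0.127
grip_force: 59.1
```

```bash
python3 avg.py; python3 go.py .5342 -.2334 .272; python3 - <<'E'
from h import *
c=cam('side');o=np.zeros((560,800,3),np.uint8)
b=cv2.resize(c['img'][160:270,310:410,::-1],(500,550),interpolation=cv2.INTER_CUBIC);cv2.imwrite('pics/c7.png',b)
E
```

```text
t 21.025 [ 0.5345 -0.2335  0.2721] F [ 0.4  -3.12  5.01] sd [0.43 0.38 0.54] T [-0.779 -0.199  0.002]
t 21.02 p [ 0.5345 -0.2335  0.2721] yaw x 4.4 tilt [0.0001 0.0001] F [ 1.16 -2.83  4.55] w 0.125 gf 59.104769825935364 q [ 0.38  0.63 -0.1   1.82  0.09  0.7  -1.26]
cm tool [-0.03 -0.01  0.01]
```

View pics/c7.png

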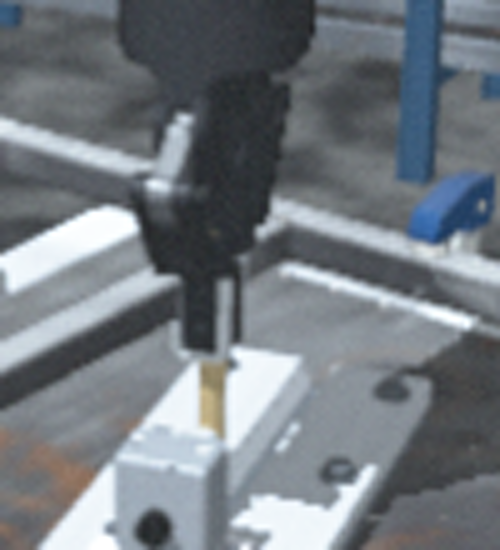

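The holder stands upright at (212,400) in the crop, pressed against the plunger behind the switch block. The push of about 3 N fits the half-way force. Handing in.

```bash
python3 -c "
from rig import order
print(order.close_job())"
```

```text
the job is handed in; nothing more can be done
None
```

I handed the job in at about 21 s. The holder was drawn along the groove at about 4 cm/s and is still gripped with its tip in the groove; by arm position the plunger is in about 12 mm, with a push of about 3 N, and the verdict wasn't shown.

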